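# Find the unlatched cover of the bench service box and tip it open

### The arm

A 7-joint arm with a two-finger parallel gripper is mounted at the origin on the work surface. World frame = base frame: x ahead of the robot, y to its left, z up, the work surface at z = 0. Lengths are in m, angles in rad, forces in N, time in s.
With the tool pointing down it reaches from about 0.4 to 0.85 m from the base axis. Payload 10.4 kg.
Tool frame: the origin (TCP) lies between the finger pads; the fingertips stand 22 mm ahead of it and the grasp point (between the pads) lies 3 mm ahead of it; z points along the fingers, y is the line along which they close (so a half turn about z gives the same grasp; the last joint's range is limited). The gripper opens to 85 mm and grips with 20 to 120 N. Pads are 22 mm wide; open, the fingers measure 114 mm over their backs; the gripper's body (76 mm by 85 mm) begins 54 mm behind the grasp point. The pads swing forward as they close: fully open they stand 13 mm farther back than shut.
Start: joints at [-1.305, 0.332, -0.065, 1.46, 0.022, 1.35, -0.088], TCP at [0.178, 0.599, 0.221] pointing down, gripper open.
Joint ranges: [-2.6, 2.6], [-0.5, 2.12], [-1.47, 1.34], [0.16, 2.42], [-1.27, 4.41], [0.06, 2.06], [-2.6, 2.6]. Speed limits (rad/s): [2.22, 2.22, 2.79, 2.79, 3.14, 3.14, 3.14].

### API

Orientations are given as a unit quaternion [x, y, z, w].
In Python, from workcell import manip, camera, ticket, boxes_of, outline_of gives the robot as it stands.
- The arm moves only by the tool carry_out, never from a script. Its argument "deltas" is a list of rows, each a list of 5 numbers: the shift along the tool's x, y, z as a fraction of full scale, then the turn about the tool's z as a fraction of full scale, then the opening, from -1 (shut) to 1 (fully open), so that 0 is half open. In form: [[tx, ty, tz, spin, gripper], ...]. A call has 1 to 20 rows; each row is the pose to reach, as a shift and turn from the pose commanded when the call began, along the tool's axes at that moment; what a row does not reach only later rows make up. Full scale, the value 1, is 150 mm for a shift and 30 degrees for a turn. A row lasts 1/8 s, in which the tool goes at most 62.5 mm and 10.7 degrees, less where a joint would pass 70% of its speed; a pose out of reach is approached as far as the arm can. A call with a number of a shift or a turn outside -1 to 1 is refused whole. A call with a gripper value outside its range is refused whole. The fingers move at their own pace and stop on an object; "force" is the grip in N (left out, the last holds). Time passes only in rows, so rows that repeat a pose let the fingers close. It gives the time, the measured TCP pose, the force, the opening and the grip force at its end, in the units of the state.
- manip.get_obs(): the state, without advancing time (a new reading comes with each control period).
- camera(name): name is "scene" or "top" or "wrist"; returns a dict with "img" (420x560x3 uint8, red, green, blue), "depth" (420x560 float32, m along the optical axis (not along the pixel's ray), 0 where there is no reading), "vertical_fov" (degrees; the focal length in pixels is half the picture's height over the tangent of half this angle, whatever the lens; pixels are square), "cx", "cy" (the principal point, pixels), "R" (3x3) and "t" (3): a world point X has camera coordinates R X + t. Camera axes: x right, y down, z forward; pixel columns grow to the right and rows downward; lengths in m; the calibration is good to about 2 mm. A picture is of the moment at which its call begins.
- ticket.hand_in(): hands the job in; it is judged then, once.
Trained networks look in a picture, given as the dict that the camera call returned (one of the last four; its "shot" number tells which), for a name from the list of things; names that differ only in an ending like _2 or _b are one class to them, and where a whole thing is asked for, a point or a joint stands for the part that bears it (a point fixed in the world has none). Each returns a list of dicts, best first, with "conf" (0 to 1); they miss things now and then, are a little off and sometimes report something else, mostly with a low value. They report only what shows in the picture. A call takes as long as a camera call.
- boxes_of(query, picture): "position" ([x, y, z] in m, in world coordinates, good to about 4 mm: the middle of the surface that is visible of it).
- outline_of(query, picture): "region" (420x560 bool, what is visible of it).
The state is a dict: "clock": time; "joint_pos": joint angles; "joint_velocities": joint speeds; "tau": joint torques, N m; "position": TCP position; "ee_rot": TCP orientation; "ft_force": force on the tool from outside, world axes, zero at the start; "torque": the same for the moment, N m; "grip_width": opening from 0.0 (shut) to 1.0 (fully open); "grasp_force": force on a finger pad.
Only numpy, scipy, OpenCV 4.12 (cv2) and the standard library are available. Lean on these libraries where they do the work, as an engineer would, in place of code of your own. Each camera call takes 0.05 s, during which the arm holds its last target. There are 200 camera calls.

### The job

Five of the six identical covers on top of the white service box are latched and one has come unlatched. Press lightly with a fingertip near the end of one cover after another to find the one that rocks on its pivot, then push it open, one end right down to its stop, and leave it standing open with the fingers clear. Nothing is to be picked up, and the small things on and around the box stay where they are.

Things in the scene. Friction and masses are not known exactly. Their poses are not given: they have to be found in the camera images.
- service_box: White service box fixed to the bench, 282 mm (x) by 316 mm (y), 80 mm high. Origin: centre of its underside, z up. In its flat top six bays (2 along x, 3 along y), each 100 (x) by 80 mm (y), over 65 mm deep; walls 50 mm between rows, 22 mm between columns. A grey 6 mm cover, flush with the top, fills each. All look alike; five are rigidly latched, one in any bay pivots.
- loose_cover (a joint): Tilt (rad) of the unlatched cover about a pin under its middle, along the box's y. 0 = flush, as at the start; positive: end towards the box's +x is down; negative: -x end down. Either end can be pushed down. Stops at +-0.75: low end then 33 mm below the box top, other end 33 mm above it. Light friction (about 2 N felt 30 mm from the pin), no spring: it stays where left.
- bay_1 (a point): Point on the top face of the cover in bay 1, at the cover's centre, over its pivot line, 80 mm above the bench; fixed to the box, axes as the box's. Row towards the box's -x, column at -y. The cover reaches 48 mm from here along the box's x either way, 38 mm along y.
- bay_2 (a point): Point on the top face of the cover in bay 2, at the cover's centre, over its pivot line, 80 mm above the bench; fixed to the box, axes as the box's. Row towards the box's -x, middle column. The cover reaches 48 mm from here along the box's x either way, 38 mm along y.
- bay_3 (a point): Point on the top face of the cover in bay 3, at the cover's centre, over its pivot line, 80 mm above the bench; fixed to the box, axes as the box's. Row towards the box's -x, column at +y. The cover reaches 48 mm from here along the box's x either way, 38 mm along y.
- bay_4 (a point): Point on the top face of the cover in bay 4, at the cover's centre, over its pivot line, 80 mm above the bench; fixed to the box, axes as the box's. Row towards the box's +x, column at -y. The cover reaches 48 mm from here along the box's x either way, 38 mm along y.
- bay_5 (a point): Point on the top face of the cover in bay 5, at the cover's centre, over its pivot line, 80 mm above the bench; fixed to the box, axes as the box's. Row towards the box's +x, middle column. The cover reaches 48 mm from here along the box's x either way, 38 mm along y.
- bay_6 (a point): Point on the top face of the cover in bay 6, at the cover's centre, over its pivot line, 80 mm above the bench; fixed to the box, axes as the box's. Row towards the box's +x, column at +y. The cover reaches 48 mm from here along the box's x either way, 38 mm along y.
- filter_ring: Loose brass filter ring, 38 mm across, 10 mm high, lying on the box top between the two rows of covers. Origin at the centre of its underside. Bystander.
- lens_cap: Loose black lens cap, 32 mm across, 12 mm high, lying on the box top between the two rows of covers. Origin at the centre of its underside. Bystander.
- objective: Loose steel microscope objective, 33 mm across, 52 mm high, standing on the bench beside the box. Origin at the centre of its underside. Bystander.
- sample_jar: Loose small jar, 44 mm across, 55 mm high, standing on the bench beside the box. Origin at the centre of its underside. Bystander.
- screwdriver: Loose screwdriver, 170 mm long, lying on the bench beside the box. Bystander.
- tweezers: Loose steel tweezers, 135 mm long, lying on the bench beside the box. Bystander.

How it is judged:
By the outcome, as a careful person would: the job done as asked, in the order asked, and still so for the second after the job is handed in, with the robot touching nothing.
It also fails if it takes over 61 s, if anything falls off the work surface, if the arm or the gripper's body presses on something with over 40 N, if the wrist force passes 120 N, or if a joint passes its speed limit or range.

## Working session

There is one attempt and no reset: what is moved stays moved. The work goes in short steps, Python scripts to look and compute and a tool call to move; the robot and the scene stay as the last step left them, time stands still between calls to the robot, and variables do not carry over. Pictures are saved under pics/ and viewed, at most 10 in all, crops included, and the job is handed in when it is done.

Besides the shell and the picture viewer there is one more tool, called after "Call:" by a JSON object that holds its "api" and its "payload", one argument or row to a line. carry_out: Moves the arm, as the interface text tells. Its arguments: {"type":"object","properties":{"deltas":{"type":"array","items":{"type":"array","items":{"type":"number"}}},"force":{"type":"number"}},"required":["deltas"]}

```bash
mkdir -p pics; cat > h.py <<'E'
import numpy as np, cv2
from workcell import manip, camera, ticket, boxes_of, outline_of
def f(c): return c["img"].shape[0]/2/np.tan(np.radians(c["vertical_fov"])/2)
def cloud(c):
    v,u=np.mgrid[0:420,0:560]; d=c["depth"]
    P=np.stack([(u-c["cx"])/f(c)*d,(v-c["cy"])/f(c)*d,d],-1)
    return (P-c["t"])@c["R"]
def proj(c,X):
    p=np.asarray(X)@np.asarray(c["R"]).T+c["t"]; return p[...,:2]/p[...,2:]*f(c)+[c["cx"],c["cy"]]
E
python3 - <<'E'
from h import *
for n in("top","scene"):
    c=camera(n); cv2.imwrite(f"pics/{n}0.png",c["img"][...,::-1])
    if n=="top":
        for q in("service_box","loose_cover","bay_1","filter_ring","lens_cap","objective","sample_jar","screwdriver","tweezers"):
            print(q,[(np.round(b["position"],3),round(b["conf"],2)) for b in boxes_of(q,c)[:7]])
        P=cloud(c); m=(abs(P[...,2]-.08)<.006)&(c["depth"]>0)
        k,l,s,_=cv2.connectedComponentsWithStats(m.astype(np.uint8)); i=1+s[1:,4].argmax()
        r=cv2.minAreaRect(P[l==i][:,:2].astype(np.float32)*1000); print(r,cv2.boxPoints(r),s[i])
        print(np.median(P[l==i][:,2]))
o=manip.get_obs(); print({k:np.round(v,3) for k,v in o.items()})
E
```

```text
service_box [(array([ 0.587, -0.105,  0.079]), 0.85)]
loose_cover [(array([ 0.554, -0.228,  0.076]), 0.56)]
bay_1 [(array([ 0.583, -0.108,  0.083]), 0.61)]
filter_ring [(array([ 0.578, -0.055,  0.093]), 0.56), (array([0.494, 0.088, 0.039]), 0.22)]
lens_cap [(array([ 0.61 , -0.158,  0.09 ]), 0.65)]
objective [(array([0.495, 0.09 , 0.038]), 0.55)]
sample_jar [(array([0.592, 0.128, 0.055]), 0.68), (array([ 0.612, -0.157,  0.09 ]), 0.67), (array([ 0.551, -0.226,  0.076]), 0.47)]
screwdriver [(array([ 0.582, -0.322,  0.022]), 0.59), (array([0.597, 0.125, 0.055]), 0.28)]
tweezers [(array([ 0.635, -0.36 ,  0.004]), 0.58)]
((592.4158935546875, -109.61962890625), (282.6402587890625, 317.68218994140625), 16.19464111328125) [[ 412.4024       3.5042458]
 [ 501.00433   -301.57224  ]
 [ 772.4294    -222.7435   ]
 [ 683.82745     82.33298  ]] [  263   131   158   144 13646]
0.08068690362524815
{'clock': np.float64(0.55), 'joint_pos': array([-1.305,  0.332, -0.065,  1.46 ,  0.022,  1.35 , -0.088]), 'joint_velocities': array([ 0.002,  0.001,  0.   ,  0.001, -0.   ,  0.   , -0.   ]), 'tau': array([ 0.0000e+00, -6.2485e+01,  5.0000e-02, -3.9164e+01,  1.7000e-02,
        2.0000e-03,  0.0000e+00]), 'position': array([0.178, 0.599, 0.221]), 'ee_rot': array([ 0.144,  0.99 ,  0.   , -0.   ]), 'ft_force': array([-1.038, -0.123, -0.399]), 'torque': array([0.009, 0.006, 0.016]), 'grasp_force': np.float64(0.0), 'grip_width': np.float64(0.999)}
```

View pics/top0.png

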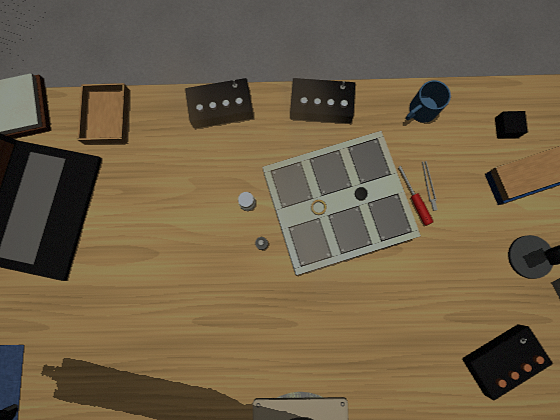

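View pics/scene0.png

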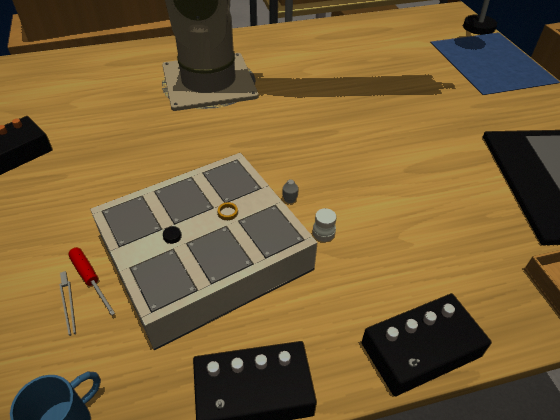

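The top view shows the box with its six covers, centred near pixel (340, 203). The ring is at (319, 207) and the cap at (361, 193), both on the middle wall. The jar is at (247, 201) and the objective at (262, 243), beside the box. The depth fit gives centre (0.592, -0.110), yaw 16.2°, and 282.6 × 317.7 mm, which matches the given size. I'll set out towards the far +y bay with the gripper shut.

Call:
{"api": "carry_out", "payload": {
  "deltas": [
    [-0.4,-0.27,0,0,-1],
    [-0.85,-0.56,0,0,-1],
    [-0.85,-0.56,0,0,-1],
    [-0.85,-0.56,0,0,-1]
  ],
  "force": 20
}}

```text
clock: 1.05
position: [0.2785, 0.4806, 0.2217]
ee_rot: [0.146, 0.989, 0.0, 0.0]
ft_force: [-0.2, -0.0, -0.5]
grip_width: 0.144
grasp_force: 0.0
```

Call:
{"api": "carry_out", "payload": {
  "deltas": [
    [-0.4,-0.27,0,0,-1],
    [-0.85,-0.56,0,0,-1],
    [-0.85,-0.56,0,0,-1],
    [-0.85,-0.56,0,0,-1]
  ]
}}

```text
clock: 1.55
position: [0.3756, 0.3647, 0.2214]
ee_rot: [0.145, 0.989, 0.0, 0.0]
ft_force: [-0.7, 0.8, -0.7]
grip_width: -0.0
grasp_force: 0.0
```

Call:
{"api": "carry_out", "payload": {
  "deltas": [
    [-0.4,-0.27,0,0,-1],
    [-0.85,-0.56,0,0,-1],
    [-0.85,-0.56,0,0,-1],
    [-0.85,-0.56,0,0,-1]
  ]
}}

```text
clock: 2.05
position: [0.4734, 0.2487, 0.2211]
ee_rot: [0.145, 0.989, 0.0, 0.0]
ft_force: [-0.5, 0.6, -0.3]
grip_width: 0.001
grasp_force: 0.0
```

Call:
{"api": "carry_out", "payload": {
  "deltas": [
    [-0.4,-0.27,0,0,-1],
    [-0.85,-0.56,0,0,-1],
    [-0.85,-0.56,0,0,-1],
    [-0.85,-0.56,0,0,-1]
  ]
}}

```text
clock: 2.55
position: [0.5715, 0.1325, 0.2208]
ee_rot: [0.144, 0.99, -0.0, -0.0]
ft_force: [-0.0, -0.1, -0.5]
grip_width: -0.002
grasp_force: 0.0
```

Call:
{"api": "carry_out", "payload": {
  "deltas": [
    [-0.4,-0.27,0.1,-0.3,-1],
    [-0.85,-0.56,0.2,-0.6,-1],
    [-0.85,-0.56,0.3,-1,-1],
    [-0.85,-0.56,0.3,-1,-1],
    [-0.85,-0.56,0.3,-1,-1]
  ]
}}

```text
clock: 3.18
position: [0.6692, 0.0187, 0.1763]
ee_rot: [-0.118, 0.993, 0.001, -0.0]
ft_force: [0.1, -0.3, -0.3]
grip_width: -0.0
grasp_force: 0.0
```

```bash
cat >> h.py <<'E'
from scipy.spatial.transform import Rotation as Ro
C=np.array([.5924,-.1096]); A=np.radians(16.2)
U=np.array([[np.cos(A),np.sin(A)],[-np.sin(A),np.cos(A)]])  # rows: box x, box y in world
def at(bx,by): return C+np.array([bx,by])@U
def delta(X,o=None):
    o=o or manip.get_obs()
    return np.round(Ro.from_quat(o["ee_rot"]).inv().apply(np.asarray(X)-o["position"])/.15,3)
E
cat > d.py <<'E'
from h import *
o=manip.get_obs(); R=Ro.from_quat(o["ee_rot"]).as_matrix()
print(np.round(o["position"],4),"yaw err deg",np.degrees(np.arctan2(R[1,0],R[0,0])-A)%180, np.round(o["joint_pos"],2))
for sx in(1,-1):
    for j in(1,0,-1): print(sx,j,delta([*at(sx*109,0)*0+at(sx*.109,j*.102),.110],o))
E
python3 d.py
```

```text
[0.6692 0.0187 0.1763] yaw err deg 177.3530924654019 [-0.34  0.47  0.34  1.41 -0.16  1.3   1.82]
1 1 [0.003 0.    0.442]
1 0 [-0.028 -0.679  0.441]
1 -1 [-0.059 -1.358  0.439]
-1 1 [ 1.455 -0.067  0.442]
-1 0 [ 1.424 -0.746  0.44 ]
-1 -1 [ 1.392 -1.425  0.439]
```

Call:
{"api": "carry_out", "payload": {
  "deltas": [
    [0,0,0.3,-0.08,-1],
    [0,0,0.42,-0.08,-1],
    [0,0,0.46,-0.08,-1],
    [0,0,0.48,-0.08,-1],
    [0,0,0.48,-0.08,-1]
  ]
}}

```text
clock: 3.8
position: [0.67, 0.0151, 0.1052]
ee_rot: [-0.138, 0.99, 0.0, 0.001]
ft_force: [-1.2, -0.0, -0.6]
grip_width: -0.003
grasp_force: 0.0
```

Call:
{"api": "carry_out", "payload": {
  "deltas": [
    [0,0,0.01,0,-1],
    [0,0,0.015,0,-1],
    [0,0,0.015,0,-1]
  ]
}}

```text
clock: 4.18
position: [0.6695, 0.015, 0.102]
ee_rot: [-0.138, 0.99, 0.0, 0.0]
ft_force: [0.8, -0.3, -0.3]
grip_width: -0.004
grasp_force: 0.0
```

Call:
{"api": "carry_out", "payload": {
  "deltas": [
    [0,0,0.007,0,-1],
    [0,0,0.007,0,-1]
  ]
}}

```text
clock: 4.42
position: [0.6694, 0.015, 0.1008]
ee_rot: [-0.138, 0.99, 0.0, -0.0]
ft_force: [0.5, 0.3, -0.2]
grip_width: 0.004
grasp_force: 0.0
```

Call:
{"api": "carry_out", "payload": {
  "deltas": [
    [0,0,0.007,0,-1],
    [0,0,0.007,0,-1]
  ]
}}

```text
clock: 4.68
position: [0.6694, 0.015, 0.0997]
ee_rot: [-0.138, 0.99, 0.0, -0.0]
ft_force: [-0.4, -0.6, 0.1]
grip_width: 0.003
grasp_force: 0.0
```

Call:
{"api": "carry_out", "payload": {
  "deltas": [
    [0,0,0.007,0,-1],
    [0,0,0.007,0,-1]
  ]
}}

```text
clock: 4.92
position: [0.6694, 0.015, 0.0987]
ee_rot: [-0.138, 0.99, 0.0, -0.0]
ft_force: [0.6, -0.3, -0.0]
grip_width: -0.001
grasp_force: 0.0
```

Call:
{"api": "carry_out", "payload": {
  "deltas": [
    [0,0,0.007,0,-1],
    [0,0,0.007,0,-1]
  ]
}}

```text
clock: 5.18
position: [0.6694, 0.015, 0.0976]
ee_rot: [-0.138, 0.99, 0.0, -0.0]
ft_force: [-1.1, 0.3, -0.3]
grip_width: 0.002
grasp_force: 0.0
```

```bash
python3 - <<'E'
from h import *
a=camera("wrist"); b=camera("scene")
P=cloud(b); m=(b["depth"]>0)
for sx in(1,-1):
    for j in(1,0,-1):
        r=[]
        for e in(-.04,-.02,.02,.04):
            d=np.hypot(*(P[...,:2]-at(sx*.075+e,j*.102)).transpose(2,0,1)); r.append(round(1000*float(np.median(P[...,2][m&(d<.008)])),1))
        print(sx,j,r)
print(manip.get_obs()["ft_force"])
s=b["img"][130:340,80:360]; s=cv2.resize(s,None,fx=1.9,fy=1.9)
w=cv2.resize(a["img"],(266,200))
s=np.hstack([s,np.pad(w,((0,s.shape[0]-200),(0,0),(0,0)))]); cv2.imwrite("pics/w1.png",s[...,::-1]); print(s.shape)
E
```

```text
1 1 [nan, 80.9, 81.8, 166.7]
1 0 [81.4, 81.1, 80.9, 81.1]
1 -1 [80.9, 81.1, 81.1, 81.2]
-1 1 [80.8, 80.8, 81.0, 80.9]
-1 0 [81.6, 80.9, 81.1, 80.9]
-1 -1 [80.9, 81.0, 80.9, 81.0]
[ 0.05486003 -0.5571252   0.14919427]
(399, 798, 3)
  return _methods._mean(a, axis=axis, dtype=dtype,
  ret = ret.dtype.type(ret / rcount)
```

View pics/w1.png

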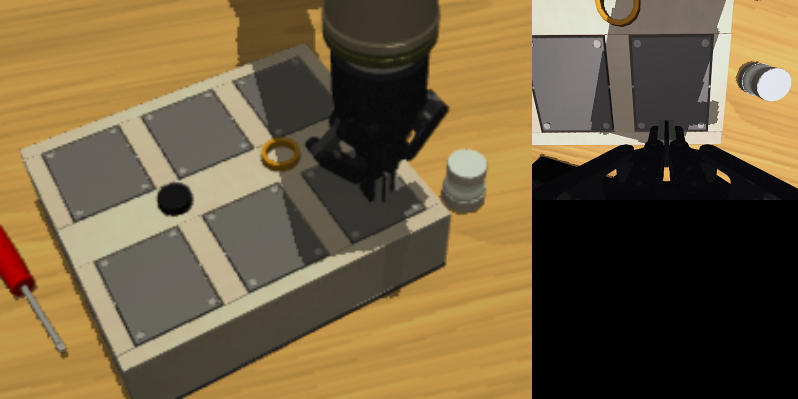

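The scene view shows the shut fingertips at about (380, 198), close over the far +y cover, which still looks flush. Contact isn't confirmed yet, so I'll keep easing down.

Call:
{"api": "carry_out", "payload": {
  "deltas": [
    [0,0,0.007,0,-1],
    [0,0,0.013,0,-1],
    [0,0,0.013,0,-1]
  ]
}}

```text
clock: 5.65
position: [0.6694, 0.015, 0.0957]
ee_rot: [-0.138, 0.99, 0.0, -0.0]
ft_force: [-0.3, 0.4, -0.2]
grip_width: 0.002
grasp_force: 0.0
```

Call:
{"api": "carry_out", "payload": {
  "deltas": [
    [0,0,0.007,0,-1],
    [0,0,0.013,0,-1],
    [0,0,0.013,0,-1]
  ]
}}

```text
clock: 6.02
position: [0.6694, 0.015, 0.0937]
ee_rot: [-0.138, 0.99, 0.0, -0.0]
ft_force: [-0.1, -0.6, -0.6]
grip_width: 0.001
grasp_force: 0.0
```

Call:
{"api": "carry_out", "payload": {
  "deltas": [
    [0,0,0.007,0,-1],
    [0,0,0.013,0,-1],
    [0,0,0.013,0,-1]
  ]
}}

```text
clock: 6.4
position: [0.6694, 0.015, 0.0918]
ee_rot: [-0.138, 0.99, 0.0, -0.0]
ft_force: [0.5, -0.2, -0.1]
grip_width: 0.001
grasp_force: 0.0
```

```bash
cat > t.py <<'E'
from h import *
import sys,warnings; warnings.simplefilter("ignore")
for n in sys.argv[1:]:
    b=camera(n); P=cloud(b); m=(b["depth"]>0)
    for sx in(1,-1):
        for j in(1,0,-1):
            r=[]
            for e in(-.042,-.03,-.02,-.01,0,.01,.02,.03,.042):
                d=abs((P[...,:2]-at(sx*.075+e,j*.102))@U.T)
                k=m&(d[...,0]<.005)&(d[...,1]<.034); r.append((round(1000*float(np.median(P[...,2][k])),1),int(k.sum())))
            if not np.isnan(r[4][0]) : print(n,sx,j,r)
E
python3 t.py wrist scene top
```

```text
wrist 1 1 [(80.0, 3776), (80.0, 3527), (80.0, 3354), (80.0, 3186), (80.0, 3051), (81.2, 5599), (168.0, 24832), (139.9, 7358), (152.9, 3485)]
wrist 1 0 [(80.0, 3239), (80.0, 3199), (80.0, 3149), (80.0, 3086), (80.0, 3021), (80.0, 2872), (80.0, 2748), (80.1, 2637), (80.1, 2331)]
scene 1 1 [(428.9, 101), (422.8, 87), (81.4, 58), (81.3, 71), (81.7, 125), (486.8, 237), (163.1, 247), (159.6, 444), (169.5, 1309)]
scene 1 0 [(81.0, 165), (80.9, 172), (81.1, 173), (81.2, 194), (81.2, 191), (81.3, 187), (81.2, 195), (81.2, 191), (81.2, 205)]
scene 1 -1 [(81.0, 201), (80.9, 200), (81.2, 206), (81.0, 215), (81.0, 213), (81.2, 220), (80.9, 217), (81.2, 224), (81.2, 230)]
scene -1 1 [(81.1, 107), (81.2, 117), (81.1, 116), (81.0, 115), (81.0, 128), (81.1, 121), (81.1, 133), (81.1, 124), (81.2, 139)]
scene -1 0 [(81.0, 122), (81.0, 134), (81.0, 129), (81.1, 135), (81.2, 142), (81.0, 138), (81.2, 142), (80.9, 144), (81.1, 154)]
scene -1 -1 [(80.9, 137), (81.0, 145), (81.0, 153), (80.8, 158), (80.8, 152), (80.9, 159), (80.7, 167), (80.9, 149), (81.0, 170)]
top 1 1 [(527.1, 259), (522.0, 273), (518.0, 273), (515.0, 260), (510.3, 259), (506.8, 219), (500.6, 189), (491.5, 247), (491.3, 250)]
top 1 0 [(80.4, 109), (81.0, 91), (80.8, 95), (81.0, 84), (80.9, 83), (80.5, 76), (81.1, 72), (81.2, 68), (81.3, 62)]
top 1 -1 [(80.4, 118), (80.6, 106), (80.8, 110), (81.0, 106), (80.4, 103), (80.4, 105), (80.5, 108), (81.4, 102), (80.8, 102)]
top -1 1 [(575.2, 78), (574.5, 87), (572.1, 106), (569.3, 121), (566.7, 133), (563.4, 148), (561.4, 162), (556.8, 170), (553.5, 183)]
top -1 0 [(80.7, 123), (80.7, 118), (80.7, 116), (80.9, 123), (80.9, 116), (80.8, 114), (80.7, 117), (80.7, 114), (80.8, 116)]
top -1 -1 [(80.6, 117), (80.6, 114), (80.9, 116), (80.8, 116), (80.5, 112), (80.6, 114), (80.5, 111), (81.0, 114), (80.9, 108)]
```

```bash
python3 - <<'E'
from h import *
T=manip.get_obs()["position"]
for n in("wrist","scene"):
    c=camera(n); P=cloud(c); Q=(P[...,:2]-C)@U.T
    q=(T[:2]-C)@U.T; print(n,"tcp box",q)
    d=np.abs(Q-q); k=(d[...,0]<.03)&(d[...,1]<.03)&(c["depth"]>0)
    z=P[...,2][k]*1000; print(np.histogram(z,bins=[0,60,70,76,79,82,84,86,88,92,96,100,110,120,140]))
    if n=="wrist":
        v,u=np.where(k&(P[...,2]<.11)&(P[...,2]>.083)); 
        i=np.argsort(P[v,u,2])[:2000:250]; print([(u[a],v[a],np.round(P[v[a],u[a]],3)) for a in i])
        w=c["img"][180:420,60:500]; cv2.imwrite("pics/w2.png",cv2.resize(w,None,fx=1.8,fy=1.8)[...,::-1])
E
```

```text
wrist tcp box [0.1087795  0.09815108]
(array([   0,    0,   37,  574, 9318,    8,    0,    0,    0,    0,    0,
        170,  717, 2157]), array([  0,  60,  70,  76,  79,  82,  84,  86,  88,  92,  96, 100, 110,
       120, 140]))
[(np.int64(290), np.int64(253), array([0.658, 0.015, 0.105]))]
scene tcp box [0.1087795  0.09815108]
(array([  0,   0,   0,  32, 570, 186,   6,   0,   0,   0,   0,  13,  65,
       121]), array([  0,  60,  70,  76,  79,  82,  84,  86,  88,  92,  96, 100, 110,
       120, 140]))
```

View pics/w2.png

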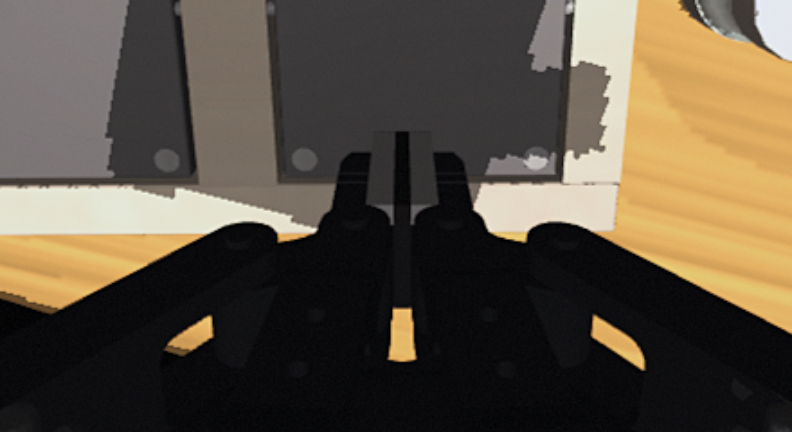

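```bash
python3 - <<'E'
from h import *
c=camera("wrist"); P=cloud(c); Q=(P[...,:2]-C)@U.T
for u in(272,292):
  for v in range(244,300,4): print(u,v,c["img"][v,u],round(float(c["depth"][v,u]),4),np.round(P[v,u,2],4),np.round(Q[v,u],3))
T=np.array(manip.get_obs()["position"])
for h in(0,-.012,-.022): print(h,proj(c,T+[0,0,h]))
print(manip.get_obs()["ft_force"], -np.array(c["R"]).T@c["t"])
E
```

```text
272 244 [59 56 58] 0.1764 0.0802 [0.103 0.093]
272 248 [58 56 57] 0.1783 0.079 [0.106 0.093]
272 252 [57 54 53] 0.1779 0.0798 [0.107 0.093]
272 256 [53 51 50] 0.1463 0.1096 [0.096 0.094]
272 260 [52 50 49] 0.1432 0.1129 [0.097 0.094]
272 264 [53 51 50] 0.1395 0.1167 [0.097 0.094]
272 268 [53 51 50] 0.136 0.1204 [0.097 0.094]
272 272 [50 51 50] 0.1322 0.1242 [0.096 0.094]
272 276 [53 51 51] 0.1307 0.126 [0.097 0.094]
272 280 [51 50 50] 0.1275 0.1293 [0.097 0.094]
272 284 [53 51 51] 0.1241 0.1327 [0.097 0.094]
272 288 [50 48 47] 0.1212 0.1358 [0.096 0.095]
272 292 [51 49 48] 0.1184 0.1386 [0.096 0.095]
272 296 [68 66 66] 0.1183 0.139 [0.098 0.095]
292 244 [60 58 58] 0.1766 0.0799 [0.103 0.103]
292 248 [60 55 57] 0.1769 0.0802 [0.105 0.103]
292 252 [56 53 55] 0.1772 0.0805 [0.107 0.103]
292 256 [53 50 50] 0.1462 0.1097 [0.096 0.102]
292 260 [52 49 51] 0.1416 0.1143 [0.096 0.102]
292 264 [51 49 49] 0.1394 0.1168 [0.097 0.102]
292 268 [50 49 48] 0.138 0.1185 [0.098 0.102]
292 272 [51 49 49] 0.1338 0.1228 [0.097 0.102]
292 276 [50 47 47] 0.1299 0.1267 [0.097 0.101]
292 280 [50 49 50] 0.1271 0.1297 [0.097 0.101]
292 284 [54 51 51] 0.1237 0.1331 [0.096 0.101]
292 288 [53 50 51] 0.1217 0.1353 [0.097 0.101]
292 292 [47 47 47] 0.1193 0.1378 [0.097 0.101]
292 296 [102  97  98] 0.118 0.1393 [0.098 0.101]
0 [282.99489654 264.94228724]
-0.012 [283.00644855 254.42086606]
-0.022 [283.01499241 246.63922836]
[-0.850563    0.61358228  0.22614949] [ 0.60009881 -0.00466934  0.24454785]
```

The wrist view shows the two shut pads ending at crop pixel (400, 132). The wrist depth puts that edge at z ≈ 0.109 and the scene depth is consistent, so the tips are really about 29 mm above the cover. The stated 22 mm tip offset doesn't match what I see. I'll go by the cameras and expect contact at a reported TCP z of about 0.063.

Call:
{"api": "carry_out", "payload": {
  "deltas": [
    [0,0,0.05,0,-1],
    [0,0,0.1,0,-1],
    [0,0,0.133,0,-1],
    [0,0,0.133,0,-1]
  ]
}}

```text
clock: 7.2
position: [0.6691, 0.015, 0.0712]
ee_rot: [-0.138, 0.99, 0.0, -0.001]
ft_force: [0.6, 0.2, -0.3]
grip_width: 0.003
grasp_force: 0.0
```

Call:
{"api": "carry_out", "payload": {
  "deltas": [
    [0,0,0.01,0,-1],
    [0,0,0.02,0,-1],
    [0,0,0.027,0,-1],
    [0,0,0.027,0,-1]
  ]
}}

```text
clock: 7.7
position: [0.6697, 0.015, 0.0701]
ee_rot: [-0.138, 0.99, 0.0, 0.001]
ft_force: [-8.6, 0.4, 15.4]
grip_width: 0.003
grasp_force: 7.8
```

```bash
python3 - <<'E'
from h import *
c=camera("wrist"); P=cloud(c)
for u in(272,292):
  z=[round(float(P[v,u,2]),4) for v in range(240,270,2)]; print(u,z)
o=manip.get_obs();print(o["ft_force"],o["position"])
E
```

```text
272 [0.0807, 0.0794, 0.0805, 0.0803, 0.0804, 0.0798, 0.0808, 0.0858, 0.0879, 0.0891, 0.0915, 0.0926, 0.0947, 0.0957, 0.0982]
292 [0.0789, 0.0802, 0.0807, 0.0806, 0.0803, 0.0806, 0.0801, 0.0858, 0.0873, 0.0895, 0.0917, 0.0937, 0.0949, 0.096, 0.0984]
[-7.50075575 -0.11611008 16.13420841] [0.66975626 0.0149604  0.07007855]
```

Contact came at a reported TCP z of about 0.0705, and about 15 N didn't move the cover, so bay 6 is latched. Next cover in the same row, pressed the same light way.

Call:
{"api": "carry_out", "payload": {
  "deltas": [
    [0,0,-0.12,0,-1],
    [0,-0.3,-0.12,0,-1],
    [0,-0.6,-0.12,0,-1],
    [0,-0.68,-0.12,0,-1],
    [0,-0.68,-0.07,0,-1],
    [0,-0.68,-0.05,0,-1],
    [0,-0.68,-0.035,0,-1],
    [0,-0.68,-0.025,0,-1],
    [0,-0.68,-0.015,0,-1],
    [0,-0.68,-0.005,0,-1],
    [0,-0.68,0,0,-1],
    [0,-0.68,0,0,-1]
  ]
}}

```text
clock: 9.25
position: [0.6975, -0.0828, 0.0701]
ee_rot: [-0.138, 0.99, 0.0, 0.0]
ft_force: [-8.0, 2.5, 15.2]
grip_width: 0.007
grasp_force: 7.8
```

Bay 5 is latched as well. On to bay 4.

Call:
{"api": "carry_out", "payload": {
  "deltas": [
    [0,0,-0.12,0,-1],
    [0,-0.3,-0.12,0,-1],
    [0,-0.6,-0.12,0,-1],
    [0,-0.68,-0.12,0,-1],
    [0,-0.68,-0.07,0,-1],
    [0,-0.68,-0.05,0,-1],
    [0,-0.68,-0.035,0,-1],
    [0,-0.68,-0.025,0,-1],
    [0,-0.68,-0.015,0,-1],
    [0,-0.68,-0.005,0,-1],
    [0,-0.68,0,0,-1],
    [0,-0.68,0,0,-1]
  ]
}}

```text
clock: 10.75
position: [0.7254, -0.1809, 0.0701]
ee_rot: [-0.138, 0.99, 0.0, 0.0]
ft_force: [-7.9, 4.0, 14.4]
grip_width: 0.003
grasp_force: 7.0
```

```bash
python3 d.py; python3 t.py scene
```

```text
[ 0.7254 -0.1809  0.0701] yaw err deg 179.66544485943075 [-0.03  0.72  0.34  1.26 -0.24  1.2   2.17]
1 1 [-0.     1.384 -0.265]
1 0 [-0.004  0.704 -0.265]
1 -1 [-0.008  0.024 -0.266]
-1 1 [ 1.453  1.375 -0.267]
-1 0 [ 1.449  0.695 -0.267]
-1 -1 [ 1.445  0.015 -0.267]
scene 1 1 [(81.1, 149), (81.3, 158), (81.1, 154), (81.2, 158), (81.2, 165), (81.1, 165), (81.1, 174), (81.2, 171), (81.3, 181)]
scene 1 0 [(463.3, 284), (483.9, 462), (473.8, 435), (439.4, 409), (83.0, 358), (82.8, 372), (81.2, 189), (81.3, 205), (81.1, 211)]
scene 1 -1 [(497.1, 147), (493.1, 263), (487.2, 374), (485.2, 490), (480.5, 769), (477.4, 773), (470.2, 763), (467.8, 665), (164.0, 1670)]
scene -1 1 [(81.1, 114), (81.1, 112), (81.0, 120), (80.7, 119), (81.1, 125), (81.0, 117), (81.1, 129), (81.0, 131), (81.1, 129)]
scene -1 0 [(81.0, 67), (80.9, 68), (80.8, 70), (81.2, 80), (81.1, 89), (81.0, 95), (80.9, 100), (81.2, 118), (81.2, 150)]
scene -1 -1 [(80.6, 17), (80.4, 14), (81.2, 13), (81.1, 10), (80.6, 10), (80.6, 12), (80.5, 18), (81.3, 21), (81.3, 17)]
```

Bay 4 is latched too. I'll cross to the near row with the tips raised well above the lens cap, passing along the -y column.

Call:
{"api": "carry_out", "payload": {
  "deltas": [
    [0,0,-0.25,0,-1],
    [0.3,0.02,-0.25,0,-1],
    [0.6,0.02,-0.25,0,-1],
    [0.9,0.02,-0.25,0,-1],
    [0.9,0.02,-0.25,0,-1]
  ]
}}

```text
clock: 11.42
position: [0.5915, -0.2174, 0.1058]
ee_rot: [-0.136, 0.991, 0.0, -0.0]
ft_force: [-0.0, 0.2, -0.5]
grip_width: 0.0
grasp_force: 0.0
```

Call:
{"api": "carry_out", "payload": {
  "deltas": [
    [0.3,0,0,0,-1],
    [0.55,0,0,0,-1],
    [0.55,0,0.08,0,-1],
    [0.55,0,0.15,0,-1],
    [0.55,0,0.18,0,-1],
    [0.55,0,0.2,0,-1],
    [0.55,0,0.2,0,-1]
  ]
}}

```text
clock: 12.3
position: [0.5154, -0.2376, 0.0752]
ee_rot: [-0.138, 0.99, 0.0, -0.0]
ft_force: [0.2, -0.1, 0.5]
grip_width: 0.004
grasp_force: 0.0
```

Call:
{"api": "carry_out", "payload": {
  "deltas": [
    [0,0,0.01,0,-1],
    [0,0,0.02,0,-1],
    [0,0,0.03,0,-1],
    [0,0,0.04,0,-1],
    [0,0,0.05,0,-1],
    [0,0,0.05,0,-1]
  ]
}}

```text
clock: 13.05
position: [0.5151, -0.2378, 0.0678]
ee_rot: [-0.138, 0.99, 0.0, -0.0]
ft_force: [-1.0, -0.6, -0.1]
grip_width: 0.004
grasp_force: 0.3
```

```bash
python3 d.py; python3 t.py wrist
```

```text
[ 0.5151 -0.2378  0.0678] yaw err deg 179.64772728961768 [ 0.02  0.36  0.4   1.81 -0.16  1.01  2.33]
1 1 [-1.452  1.366 -0.281]
1 0 [-1.456  0.686 -0.282]
1 -1 [-1.46   0.006 -0.282]
-1 1 [ 1.000e-03  1.357e+00 -2.810e-01]
-1 0 [-0.003  0.677 -0.281]
-1 -1 [-0.007 -0.003 -0.281]
wrist -1 0 [(79.9, 2510), (79.9, 2492), (79.9, 2532), (80.0, 2387), (79.9, 1824), (79.9, 1129), (79.9, 492), (79.8, 33), (nan, 0)]
wrist -1 -1 [(125.5, 9838), (129.8, 4899), (78.3, 932), (nan, 0), (80.5, 52), (80.9, 241), (81.3, 58), (nan, 0), (nan, 0)]
```

Little force even though I've gone past the earlier contact height, and the surface now seems to slope. Pressing a bit further to confirm.

Call:
{"api": "carry_out", "payload": {
  "deltas": [
    [0,0,0.01,0,-1],
    [0,0,0.02,0,-1],
    [0,0,0.03,0,-1],
    [0,0,0.04,0,-1],
    [0,0,0.04,0,-1]
  ]
}}

```text
clock: 13.72
position: [0.5154, -0.2377, 0.0618]
ee_rot: [-0.138, 0.99, -0.0, 0.0]
ft_force: [0.6, -0.1, 0.2]
grip_width: -0.001
grasp_force: 0.2
```

```bash
python3 t.py wrist scene top | grep -- "-1 -1"; python3 -c "
from h import *
o=manip.get_obs();print(o['ft_force'],o['torque'],o['position'])"
```

```text
wrist -1 -1 [(120.2, 10945), (122.6, 5183), (73.6, 941), (nan, 0), (81.1, 179), (82.8, 170), (nan, 0), (nan, 0), (nan, 0)]
scene -1 -1 [(143.3, 331), (147.7, 734), (167.6, 1579), (319.7, 1647), (320.3, 3380), (371.6, 2004), (420.9, 981), (414.2, 643), (93.4, 199)]
top -1 -1 [(461.8, 266), (461.0, 233), (459.0, 248), (452.4, 305), (446.4, 314), (415.4, 302), (205.2, 240), (90.6, 153), (93.3, 102)]
[1.13902623 0.42436579 0.81365795] [ 0.05464081 -0.04060029  0.01311534] [ 0.51504435 -0.23771399  0.06171137]
```

Bay 1 rocks: its inner end has risen to about 93 mm with almost no force. Now I'll push this end down to the stop.

Call:
{"api": "carry_out", "payload": {
  "deltas": [
    [0,0,0.015,0,-1],
    [0,0,0.03,0,-1],
    [0,0,0.045,0,-1],
    [0,0,0.06,0,-1],
    [0,0,0.07,0,-1],
    [0,0,0.08,0,-1],
    [0,0,0.08,0,-1]
  ]
}}

```text
clock: 14.75
position: [0.5149, -0.2378, 0.0496]
ee_rot: [-0.138, 0.99, 0.0, -0.0]
ft_force: [0.9, 0.3, 0.0]
grip_width: -0.001
grasp_force: 0.1
```

Call:
{"api": "carry_out", "payload": {
  "deltas": [
    [0,0,0.007,0,-1],
    [0,0,0.014,0,-1],
    [0,0,0.02,0,-1],
    [0,0,0.02,0,-1]
  ]
}}

```text
clock: 15.25
position: [0.515, -0.2378, 0.0467]
ee_rot: [-0.138, 0.99, 0.0, -0.0]
ft_force: [-0.2, 0.3, 1.9]
grip_width: 0.001
grasp_force: 0.2
```

```bash
python3 t.py top scene| grep -- "-1 -1"
```

```text
top -1 -1 [(447.2, 251), (445.9, 222), (443.9, 238), (437.2, 295), (431.1, 295), (402.6, 287), (104.7, 248), (109.9, 159), (5.3, 13)]
scene -1 -1 [(357.5, 518), (145.3, 838), (158.4, 1458), (320.8, 1519), (308.8, 3146), (367.9, 1847), (411.6, 847), (400.7, 573), (109.4, 26)]
```

Call:
{"api": "carry_out", "payload": {
  "deltas": [
    [0,0,0.007,0,-1],
    [0,0,0.013,0,-1],
    [0,0,0.013,0,-1]
  ]
}}

```text
clock: 15.72
position: [0.5153, -0.2378, 0.0457]
ee_rot: [-0.138, 0.99, 0.0, 0.0]
ft_force: [-3.0, 1.1, 10.4]
grip_width: -0.001
grasp_force: 4.7
```

Call:
{"api": "carry_out", "payload": {
  "deltas": [
    [0,0,0.007,0,-1],
    [0,0,0.013,0,-1],
    [0,0,0.013,0,-1]
  ]
}}

```text
clock: 16.1
position: [0.5155, -0.2379, 0.0452]
ee_rot: [-0.138, 0.99, 0.0, 0.001]
ft_force: [-10.9, 4.1, 26.1]
grip_width: -0.002
grasp_force: 12.8
```

The force rises sharply here, so the end is on its stop. Lifting straight up, then away from the box's near side.

Call:
{"api": "carry_out", "payload": {
  "deltas": [
    [0,0,-0.05,0,-1],
    [0,0,-0.2,0,-1],
    [0,0,-0.4,0,-1],
    [0,0,-0.7,0,-1],
    [0,0,-1,0,-1],
    [0,0,-1,0,-1]
  ]
}}

```text
clock: 16.85
position: [0.5168, -0.2386, 0.1965]
ee_rot: [-0.138, 0.99, -0.001, 0.003]
ft_force: [-0.3, -0.3, -0.1]
grip_width: 0.0
grasp_force: 0.0
```

Call:
{"api": "carry_out", "payload": {
  "deltas": [
    [0,-0.4,-0.1,0,-1],
    [0,-0.8,-0.2,0,-1],
    [0,-0.8,-0.2,0,-1],
    [0,-0.8,-0.2,0,-1],
    [0,-0.8,-0.2,0,-1]
  ]
}}

```text
clock: 17.48
position: [0.5481, -0.3516, 0.2223]
ee_rot: [-0.139, 0.99, 0.001, -0.0]
ft_force: [0.3, 0.4, -0.3]
grip_width: 0.003
grasp_force: 0.0
```

```bash
python3 t.py top scene| grep -- "-1 -1"; python3 - <<'E'
from h import *
c=camera("top"); s=camera("scene")
for q in("filter_ring","lens_cap","objective","sample_jar","screwdriver","tweezers"):
    print(q,[np.round(b["position"],3) for b in boxes_of(q,c)[:1]])
w=np.hstack([s["img"],c["img"]])[...,::-1]; cv2.imwrite("pics/end.png",cv2.resize(s["img"][110:350,20:380],None,fx=2,fy=2)[...,::-1])
o=manip.get_obs();print(o["clock"],o["position"],o["ft_force"],o["joint_velocities"].round(3))
E
```

```text
top -1 -1 [(579.7, 302), (54.3, 113), (63.6, 116), (72.8, 117), (81.8, 119), (91.1, 128), (100.7, 132), (109.6, 132), (7.5, 13)]
scene -1 -1 [(6.9, 139), (7.1, 146), (8.1, 112), (14.8, 46), (81.0, 12), (91.3, 16), (102.1, 14), (110.9, 84), (110.5, 13)]
filter_ring [array([ 0.575, -0.057,  0.088])]
lens_cap [array([ 0.584, -0.113,  0.077])]
objective [array([0.492, 0.087, 0.042])]
sample_jar [array([0.596, 0.123, 0.055])]
screwdriver [array([ 0.586, -0.319,  0.02 ])]
tweezers [array([ 0.636, -0.364,  0.003])]
17.975 [ 0.54791587 -0.35319368  0.22303043] [0.20328799 0.79700133 0.4202254 ] [ 0.003  0.002 -0.     0.001  0.     0.001  0.   ]
```

View pics/end.png

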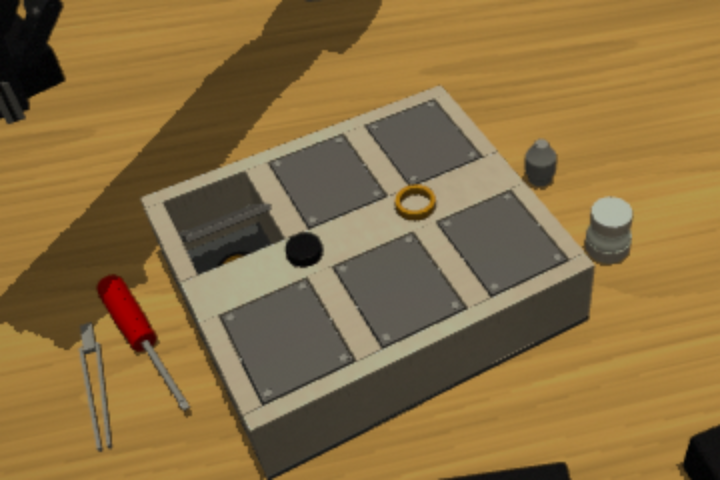

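The view shows bay 1 (crop ~(225, 220)) standing open with a slope of about 0.745 rad, which is the stop. The cap at (304, 249), the ring at (415, 201) and the items on the bench haven't moved, and the arm is clear.

```bash
python3 -c "
from workcell import ticket; print(ticket.hand_in())"
```

```text
the job is handed in; nothing more can be done
None
```

The unlatched cover was the one in bay 1; its -x end is pushed down to the stop (about 0.745 rad measured), it is standing open with the fingers clear, nothing else was moved, and the job is handed in at about 18 s.

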